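# Release the green cell from the sorting rack

### The arm

A 6-joint arm with a two-finger parallel gripper is mounted at the origin on the work surface. World frame = base frame: x ahead of the robot, y to its left, z up, the work surface at z = 0. Lengths are in m, angles in rad, forces in N, time in s.
With the tool pointing down it reaches from about 0.35 to 0.775 m from the base axis. Payload 5.5 kg.
Tool frame: the origin (TCP) lies between the finger pads; the fingertips stand tips_ahead ahead of it and the grasp point (between the pads) lies 8 mm behind it (tips_ahead is the distance from the TCP to the fingertips, in m); z points along the fingers, y is the direction in which the jaws open and shut (so a half turn about z gives the same grasp; the last joint's range is limited). The gripper opens to 85 mm and grips with 20 to 120 N. Pads are 22 mm wide; open, the fingers measure 114 mm over their backs; the gripper's body (76 mm by 85 mm) begins 54 mm behind the grasp point. The pads swing forward as they close: fully open they stand 13 mm farther back than shut.
Start: joints at [1.204, 0.313, 0.046, 1.304, 0, 1.431], TCP at [0.129, 0.56, 0.242] pointing down, gripper open.
Joint ranges: [-2.76, 2.76], [-0.86, 1.69], [-1.03, 1.26], [-2.2, 2.34], [-1.47, 1.5], [-3.14, 3.14]. Speed limits (rad/s): [2.57, 2.57, 3.14, 3.14, 3.14, 3.14].

### API

Orientations are given as a rotation vector (axis times angle).
In Python, from cell import * gives the robot as it stands.
- The arm moves only by the tool send_rows, never from a script. Its argument "series" is a list that holds one entry, the list of rows, each a list of 7 numbers: the shift along the tool's x, y, z in m, then the turn, a rotation vector about the tool's x, y, z in degrees, then the closure in counts, from 0 (fully open) to 255 (shut). A call has 1 to 12 rows; each row shifts and turns the commanded pose from where the row before left it, along the tool's axes as they then stand; what a row does not reach is not made up. A row lasts 1/8 s, in which the tool goes at most 62.5 mm and 10.7 degrees, less where a joint would pass 70% of its speed; a pose out of reach is approached as far as the arm can. A call is refused whole if a number of a shift passes 0.0625 or a number of a turn 10.7, either way. A call with a gripper value outside its range is refused whole. The fingers move at their own pace and stop on an object; "grip_force" is the grip in N (left out, the last holds). Time passes only in rows, so rows that do not move let the fingers close. It gives the time, the measured TCP pose, the force and the opening at its end, in the units of the state.
- get_state(): the state, without advancing time (a new reading comes with each control period).
- grab_frame(name): name is "side" or "top"; returns the picture (384x512x3 uint8, red, green, blue); there is no depth.
- get_calibration(name): a dict with "fx", "fy", "cx", "cy" (pixels), "extrinsics" (4x4, takes a point from camera to world coordinates). Camera axes: x right, y down, z forward; pixel columns grow to the right and rows downward; lengths in m; the calibration is good to about 2 mm. A picture is of the moment at which its call begins. get_calibration takes no time and is no camera call.
- hand_in(): hands the job in, once; it reports no verdict.
The state is a dict: "time": time; "q": joint angles; "qd": joint speeds; "joint_torque": joint torques, N m; "tcp_pos": TCP position; "eef_rot": TCP orientation; "ft_force": force on the tool from outside, world axes, zero at the start; "wrist_torque": the same for the moment, N m; "width": finger opening in m.
Only numpy, scipy, OpenCV 4.12 (cv2) and the standard library are available. Lean on these libraries where they do the work, as an engineer would, in place of code of your own. Each camera call takes 0.05 s, during which the arm holds its last target.

### The job

Two battery cells, one green and one orange, wait on the sorting rack, each in its own sloping lane behind its own gate. Using only the fingertips, press down the yellow pedal of the lane that holds the green cell, so that the gate lifts and the cell rolls into the catch tray, then let the pedal come up so that the gate drops shut. Do not touch or lift the cells, leave the orange cell waiting behind its shut gate, and leave the other things on the bench where they are.

Things in the scene. Friction and masses are not known exactly. Their poses are not given: they have to be found in the camera images.
- rack: Sorting rack fixed on the bench, 400 mm long (x), 236 wide (y), 140 high. Origin on the bench under its middle; x points down the lanes from the pedals to the catch tray, y left, z up. Two aluminium lanes, 68 mm wide, centred at y +37 (left) and -37 (right), x -100 to +100, slope down towards +x; their back plate is 92 mm high. Gates at x +70. Catch tray x +100 to +211, y -75 to +75. Dark brackets at x -30, y +-99 reach z 114 mm.
- green_cell: Battery cell with a green jacket and steel ends, a cylinder 33 mm in diameter and 61 mm long, 140 g, lying across a lane behind its gate. Origin at its centre, y along it. It is the cell to release. Waiting, it is at x +54, z +55 mm in the rack's frame, and y about +37 mm (left lane) or -37 mm (right lane). Released, it rests at the tray's far wall, x +194, z +33 mm; the tray has blue walls 60 mm high and a black floor.
- orange_cell: Battery cell with an orange jacket and steel ends, a cylinder 33 mm in diameter and 61 mm long, 140 g, lying across a lane behind its gate. Origin at its centre, y along it. It waits in the other lane and must stay there.
- rocker_left (a joint): Angle of the left lever (lane at +y): yellow pedal at its near end, gate (three blue prongs) at its far end. 0 = gate shut, pedal up; pressing the pedal down raises the gate and the value, to a stop at 0.38. The cell passes from about 0.24; 0.30 clears it well (pedal about 33 mm lower). A spring shuts it on release: about 3 N on the pedal starts it, about 5 N holds it at the stop.
- rocker_right (a joint): Angle of the right lever (lane at -y): yellow pedal at its near end, gate (three blue prongs) at its far end. 0 = gate shut, pedal up; pressing the pedal down raises the gate and the value, to a stop at 0.38. The cell passes from about 0.24; 0.30 clears it well (pedal about 33 mm lower). A spring shuts it on release: about 3 N on the pedal starts it, about 5 N holds it at the stop.
- pedal_left (a point): Centre of the top of the left pedal, a yellow plate with black rubber inlay, 44 mm along the lane, 50 wide, 8 thick, at the rack's near end; at rest it slopes 0.2 rad, its near (-x) edge higher. Gate shut, it is at x -137, y +74, z +136 mm in the rack's frame; it swings down round the pivot at x -30, z +100 mm. Under the pedal is free space down to z 8 mm.
- pedal_right (a point): Centre of the top of the right pedal, a yellow plate with black rubber inlay, 44 mm along the lane, 50 wide, 8 thick, at the rack's near end; at rest it slopes 0.2 rad, its near (-x) edge higher. Gate shut, it is at x -137, y -74, z +136 mm in the rack's frame; it swings down round the pivot at x -30, z +100 mm. Under the pedal is free space down to z 8 mm.
- hard_drive: Bystander: loose hard drive, 147 x 102 x 23 mm, lying on the bench on the right of the rack. Origin under its centre; long side along its x.
- heat_sink: Bystander: loose finned aluminium heat sink, 44 x 44 x 30 mm, on the bench to the right of the right pedal. Origin under its centre.
- screw_jar: Bystander: loose amber jar with steel cap, 54 mm in diameter, 70 mm high, on the bench to the left of the left pedal. Origin under its centre.
- screwdriver: Bystander: loose screwdriver lying on the bench on the left of the rack, about 200 mm long along its x.
Not all that is in view belongs to the job. There is more than one size of the orange_cell; the job needs the larger.

How it is judged:
By the outcome, as a careful person would: the job done as asked, in the order asked, and still so for the second after the job is handed in, with the robot touching nothing.
It also fails if it takes over 35 s, if anything falls off the work surface, if the arm or the gripper's body presses on something with over 40 N, if the wrist force passes 120 N, or if a joint passes its speed limit or range.

## Working session

There is one attempt and no reset: what is moved stays moved. The work goes in short steps, Python scripts to look and compute and a tool call to move; the robot and the scene stay as the last step left them, time stands still between calls to the robot, and variables do not carry over. Pictures are saved under pics/ and viewed, and the job is handed in when it is done.

Besides the shell and the picture viewer there is one more tool, called after "Emit:" by a JSON object that holds its "op" and its "data", one argument or row to a line. send_rows: Moves the arm, as the interface text tells. Its arguments: {"type":"object","properties":{"series":{"type":"array","items":{"type":"array","items":{"type":"array","items":{"type":"number"}}}},"grip_force":{"type":"number"}},"required":["series"]}

```bash
mkdir -p pics
python3 - <<'E'
from cell import *
import cv2
s=get_state();print(s)
for n in("side","top"):
    f=grab_frame(n);cv2.imwrite(f"pics/{n}0.png",f[:,:,::-1]);c=get_calibration(n);print(n,c)
E
```

```text
{'time': 0.0, 'q': array([ 1.20441365e+00,  3.14000305e-01,  4.49605677e-02,  1.30358870e+00,
       -4.36330110e-06,  1.43122475e+00]), 'qd': array([ 6.59702931e-05,  3.52775250e-04, -3.89731875e-04,  1.73400014e-03,
       -9.46667246e-04, -6.35639063e-04]), 'joint_torque': array([ 6.35939086e-04, -4.80623960e+01,  2.98533064e+01,  1.91197061e-02,
       -1.25772804e-04,  3.65045977e-06]), 'tcp_pos': array([0.12911658, 0.55980755, 0.24140137]), 'eef_rot': array([-3.55459302e-01, -3.12095993e+00,  2.78758956e-03]), 'ft_force': array([-0.03824703, -0.23136569,  0.15274118]), 'wrist_torque': array([-0.02221854,  0.0641995 ,  0.00556065]), 'width': 0.08540583173505778}
side {'fx': 387.64870071693963, 'fy': 387.64870071693963, 'cx': 254.98872112703063, 'cy': 190.87373966355435, 'extrinsics': array([[-0.86881239, -0.31502545,  0.38199999,  0.25386335],
       [-0.49486287,  0.52658179, -0.69124695,  0.66244253],
       [ 0.01660615, -0.78960153, -0.61339519,  0.66319535],
       [ 0.        ,  0.        ,  0.        ,  1.        ]])}
top {'fx': 356.80995657052694, 'fy': 356.80995657052694, 'cx': 265.2912918910273, 'cy': 195.06361942573864, 'extrinsics': array([[-0.0015263 , -0.98893954,  0.14831137,  0.47176029],
       [-0.99999688,  0.00180269,  0.00172919,  0.04757457],
       [-0.00197743, -0.14830827, -0.9889392 ,  1.01491309],
       [ 0.        ,  0.        ,  0.        ,  1.        ]])}
```

```bash
ls . pics
```

```text
.:
pics

pics:
side0.png
top0.png
```

View pics/side0.png

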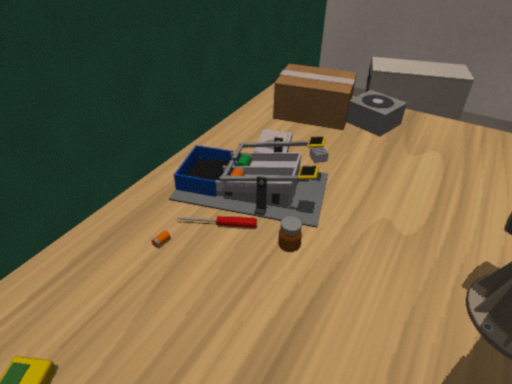

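View pics/top0.png

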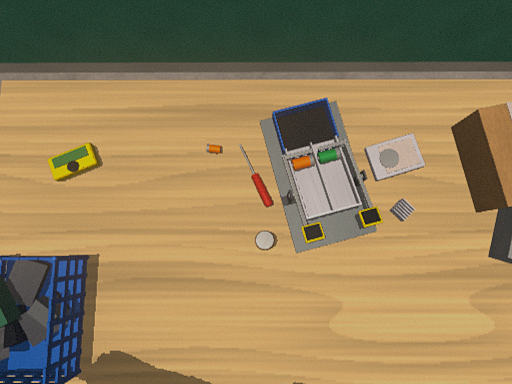

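The top view shows the green cell at about (328,156) in the right lane (image right) and the orange cell at (301,162) in the left lane. The right pedal is at (370,217) and the left at (313,232). Next I measure the pedals and the tray.

```bash
cat > h.py <<'E'
from cell import *
import cv2, numpy as np
def ray(n,u,v):
    c=get_calibration(n);E=c["extrinsics"]
    d=E[:3,:3]@np.array([(u-c["cx"])/c["fx"],(v-c["cy"])/c["fy"],1]);return E[:3,3],d/np.linalg.norm(d)
def onz(n,u,v,z):
    o,d=ray(n,u,v);return o+d*(z-o[2])/d[2]
def proj(n,p):
    c=get_calibration(n);E=c["extrinsics"];q=E[:3,:3].T@(np.array(p)-E[:3,3]);return c["fx"]*q[0]/q[2]+c["cx"],c["fy"]*q[1]/q[2]+c["cy"]
def blobs(img,lo,hi,amin=15):
    h=cv2.cvtColor(img,cv2.COLOR_RGB2HSV);m=cv2.inRange(h,lo,hi)
    out=[]
    for c in cv2.findContours(m,cv2.RETR_EXTERNAL,cv2.CHAIN_APPROX_NONE)[0]:
        if cv2.contourArea(c)>amin: out.append((cv2.minAreaRect(c),cv2.contourArea(c)))
    return out
E
python3 - <<'E'
from h import *
np.set_printoptions(precision=4,suppress=True)
t=cv2.imread("pics/top0.png")[:,:,::-1].copy();s=cv2.imread("pics/side0.png")[:,:,::-1].copy()
for nm,lo,hi in(("yellow",(22,150,100),(34,255,255)),("green",(45,120,60),(80,255,255)),("orange",(5,190,150),(16,255,255))):
  for n,im in(("top",t),("side",s)):
    for r,a in blobs(im,lo,hi):
        print(nm,n,np.round(r[0],1),np.round(r[1],1),round(r[2],1),a, onz(n,*r[0],0.136 if nm=="yellow" else .055))
for i,(im,x0,y0,w,h) in enumerate(((t,250,90,190,170),(s,160,110,190,130))):
    cv2.imwrite(f"pics/z{i}.png",cv2.resize(im[y0:y0+h,x0:x0+w],None,fx=4,fy=3.5 if i==0 else 4,interpolation=2)[:,:,::-1])
E
```

```text
yellow top [312.7 232.1] [18.3 19.6] 71.6 316.0 [ 0.5115 -0.067   0.136 ]
yellow top [370.2 216.5] [18.  20.2] 71.6 318.5 [ 0.5497 -0.2095  0.136 ]
yellow top [ 72.4 162.2] [25.6 47. ] 68.2 1051.5 [0.6884 0.5367 0.136 ]
yellow side [ 26.  370.2] [50. 27.] 6.0 630.5 [0.6536 0.5796 0.136 ]
yellow side [307.5 172. ] [12. 19.] 90.0 62.0 [ 0.5113 -0.0592  0.136 ]
yellow side [316.  141.5] [ 9. 18.] 90.0 46.0 [ 0.5487 -0.2016  0.136 ]
green top [ 68.8 156.9] [ 8.8 34.2] 67.6 182.5 [0.7235 0.593  0.055 ]
green top [327.1 155.2] [10.9 17.5] 75.1 158.5 [ 0.7269 -0.1218  0.055 ]
green side [ 14.1 374.3] [14.4 29.7] 32.5 302.0 [0.7251 0.5805 0.055 ]
green side [243.5 159. ] [13. 10.] 0.0 91.5 [ 0.7343 -0.1351  0.055 ]
orange top [301.1 162.2] [ 9.7 17. ] 76.0 140.5 [ 0.7071 -0.0495  0.055 ]
orange top [214.1 148.3] [10.9  6.4] 9.5 41.0 [0.7473 0.1911 0.055 ]
orange side [162.3 235.4] [ 5.9 12.1] 54.5 58.0 [0.7293 0.2223 0.055 ]
orange side [236.5 171.5] [ 5. 11.] 90.0 40.5 [ 0.7186 -0.0719  0.055 ]
```

View pics/z0.png

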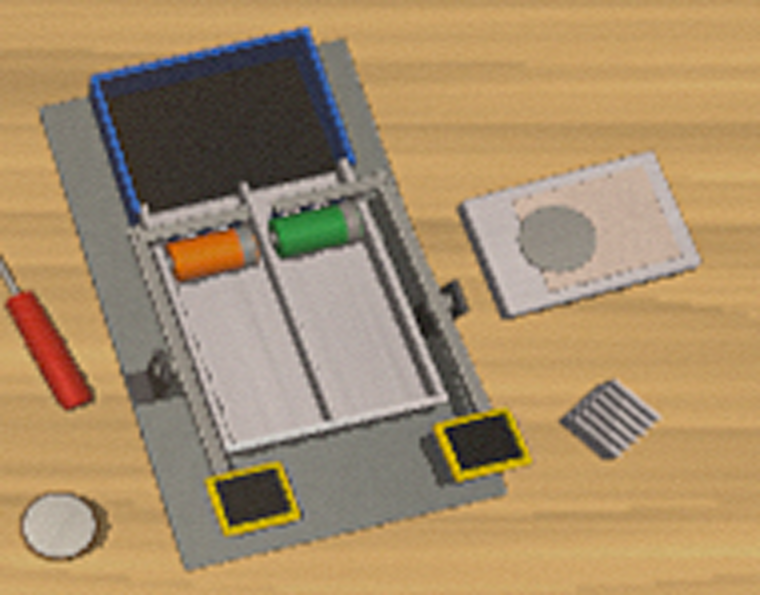

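View pics/z1.png

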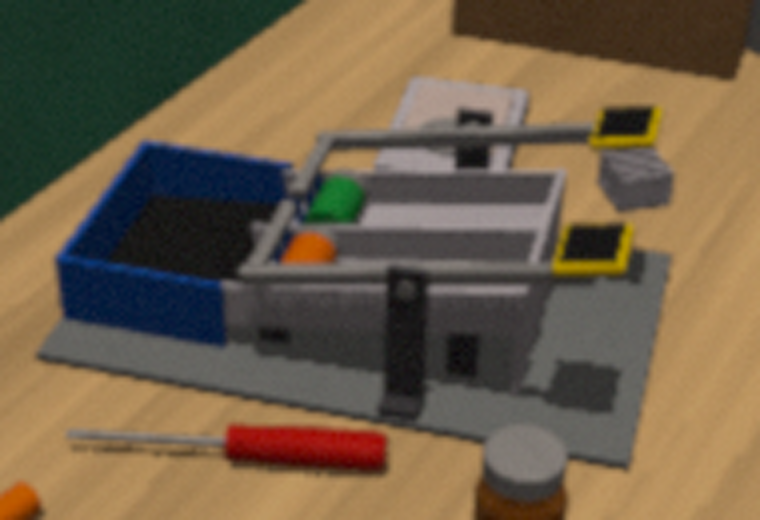

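Run:
```python
from h import *
from scipy.spatial.transform import Rotation as Ro
import cell
np.set_printoptions(precision=4,suppress=True)
print([n for n in dir(cell) if not n.startswith('__')], getattr(cell,'tips_ahead',None), [v for v in dir(cell) if 'tip' in v])
s=get_state();R=Ro.from_rotvec(s["eef_rot"]);print(R.as_matrix())
w=[s["tcp_pos"],[.42,.25,.26],[.550,-.209,.22]]
for a,b in zip(w,w[1:]): print(R.inv().apply(np.array(b)-a))
# right pedal triangulated
o1,d1=ray("top",370.2,216.5);o2,d2=ray("side",316,141.5)
A=np.stack([d1,-d2],1);k=np.linalg.lstsq(A,o2-o1,rcond=None)[0];print(o1+k[0]*d1,o2+k[1]*d2)
c=np.array([.5306,-.1383]); x=np.array([.966,.2585]);orig=c+.137*x;print("rack",orig)
for p in ([54,-37,55],[54,37,55]): 
  P=np.r_[orig+x*p[0]/1e3+np.array([-x[1],x[0]])*p[1]/1e3,p[2]/1e3];print(P,proj("top",P),proj("side",P))
```

```text
['PlanningError', 'get_calibration', 'get_state', 'grab_frame', 'hand_in', 'tips_ahead'] 0.011 ['tips_ahead']
[[-0.9744  0.2248 -0.0006]
 [ 0.2248  0.9744 -0.0016]
 [ 0.0002 -0.0017 -1.    ]]
[-0.3531 -0.2366 -0.0182]
[-0.2299 -0.418   0.0406]
[ 0.5501 -0.2112  0.1305] [ 0.5518 -0.2106  0.1305]
rack [ 0.6629 -0.1029]
[ 0.7247 -0.1247  0.055 ] (np.float64(328.13664384422054), np.float64(155.97925436218407)) (np.float64(244.51802722252518), np.float64(161.69847427507187))
[ 0.7055 -0.0532  0.055 ] (np.float64(302.39428089490957), np.float64(162.7793090753365)) (np.float64(236.95818300551252), np.float64(176.38021721071104))
```

Emit:
{"op": "send_rows", "data": {
  "series": [
    [[-0.0504,-0.0338,-0.0026,0,0,0,255],[-0.0504,-0.0338,-0.0026,0,0,0,255],[-0.0504,-0.0338,-0.0026,0,0,0,255],[-0.0504,-0.0338,-0.0026,0,0,0,255],[-0.0504,-0.0338,-0.0026,0,0,0,255],[-0.0504,-0.0338,-0.0026,0,0,0,255],[-0.0504,-0.0338,-0.0026,0,0,0,255]]
  ],
  "grip_force": 40
}}

```text
time: 0.98
tcp_pos: [0.4208, 0.2488, 0.2604]
eef_rot: [-0.355, -3.121, -0.0]
ft_force: [1.0, 0.4, 0.3]
width: 0.0001
```

Emit:
{"op": "send_rows", "data": {
  "series": [
    [[-0.0287,-0.0522,0.003,0,0,0,255],[-0.0287,-0.0522,0.003,0,0,0,255],[-0.0287,-0.0522,0.003,0,0,0,255],[-0.0287,-0.0522,0.003,0,0,0,255],[-0.0287,-0.0522,0.003,0,0,0,255],[-0.0287,-0.0522,0.003,0,0,0,255],[-0.0287,-0.0522,0.003,0,0,0,255],[-0.0287,-0.0522,0.003,0,0,0,255],[0,0,0,0,0,-9.3,255],[0,0,0,0,0,-9.3,255],[0,0,0,0,0,-9.3,255],[0,0,0,0,0,0,255]]
  ]
}}

```text
time: 2.48
tcp_pos: [0.5494, -0.2081, 0.2359]
eef_rot: [0.404, -3.115, -0.001]
ft_force: [-1.0, -0.3, 0.2]
width: -0.0
```

Emit:
{"op": "send_rows", "data": {
  "series": [
    [[0.003,0.002,0.035,0,0,0,255],[0,0,0.035,0,0,0,255],[0,0,0,0,0,0,255]]
  ]
}}

```text
time: 2.85
tcp_pos: [0.5442, -0.2057, 0.1636]
eef_rot: [0.403, -3.11, -0.006]
ft_force: [0.2, 0.2, 0.7]
width: 0.0001
```

```bash
cat > look.py <<'E'
from h import *
import sys
k=sys.argv[1]
a=[]
for n,(x0,y0,w,h) in(("top",(250,90,190,170)),("side",(160,90,190,150))):
    f=grab_frame(n); cv2.imwrite(f"pics/{n}_{k}_full.png",f[:,:,::-1])
    a.append(cv2.resize(f[y0:y0+h,x0:x0+w],(390,330),interpolation=2)[:,:,::-1])
cv2.imwrite(f"pics/{k}.png",np.hstack(a))
s=get_state();print(s["time"],s["tcp_pos"],s["ft_force"])
E
python3 look.py a
```

```text
2.95 [ 0.54641297 -0.20690837  0.16709929] [ 0.42172348 -0.29498913  0.33545365]
```

View pics/a.png

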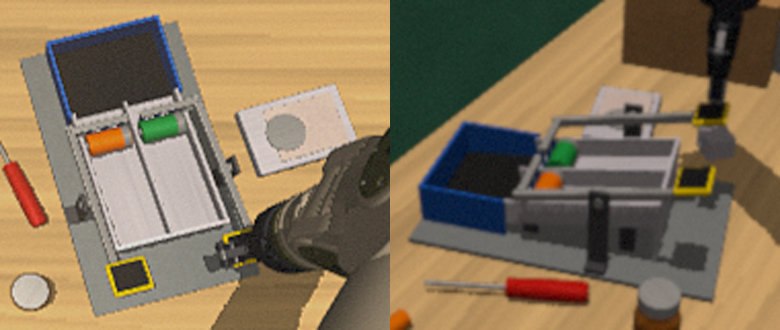

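The closed fingertips stand just above the right pedal (composite about (235,248) in the top half and (712,108) in the side half). Both gates are shut. Now I press.

Emit:
{"op": "send_rows", "data": {
  "series": [
    [[0,0,0.012,0,0,0,255],[0,0,0.012,0,0,0,255],[0,0,0.012,0,0,0,255],[0,0,0.012,0,0,0,255],[0,0,0.008,0,0,0,255],[0,0,0,0,0,0,255],[0,0,0,0,0,0,255],[0,0,0,0,0,0,255]]
  ]
}}

```text
time: 3.95
tcp_pos: [0.5462, -0.2069, 0.1108]
eef_rot: [0.408, -3.115, -0.0]
ft_force: [-3.8, -2.4, 4.5]
width: -0.0001
```

```bash
python3 look.py b
```

```text
4.05 [ 0.5461868  -0.20687206  0.11072568] [-3.49132585 -1.97108612  4.4184121 ]
```

View pics/b.png

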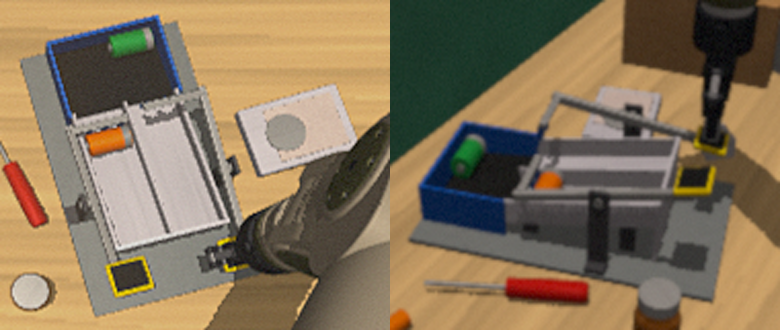

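The right gate is up. The green cell lies at the tray's far wall (top half, about (131,42)), and the orange cell is still behind its shut gate. Now I release the pedal slowly and back off.

Emit:
{"op": "send_rows", "data": {
  "series": [
    [[0,0,-0.01,0,0,0,255],[0,0,-0.01,0,0,0,255],[0,0,-0.01,0,0,0,255],[0,0,-0.01,0,0,0,255],[0,0,-0.02,0,0,0,255],[0,0,-0.04,0,0,0,255],[0.03,0,-0.04,0,0,0,255],[0.05,0,0,0,0,0,255],[0.05,0,0,0,0,0,255],[0,0,0,0,0,0,255],[0,0,0,0,0,0,255]]
  ]
}}

```text
time: 5.42
tcp_pos: [0.4207, -0.2405, 0.2507]
eef_rot: [-0.406, 3.115, -0.0]
ft_force: [-0.3, -0.4, 0.1]
width: 0.0
```

```bash
python3 look.py c
python3 - <<'E'
from h import *
for k in("0","_c_full"):
  for n in("top","side"):
    im=cv2.imread(f"pics/{n}{k}.png")[:,:,::-1].copy()
    for nm,lo,hi in(("yellow",(22,150,100),(34,255,255)),("green",(45,120,60),(80,255,255)),("orange",(5,190,150),(16,255,255))):
      print(k,n,nm,[tuple(np.round(r[0],1)) for r,a in blobs(im,lo,hi) if r[0][0]>220])
E
```

```text
5.525 [ 0.42140886 -0.24034202  0.25043634] [-0.21698561 -0.50064456  0.12060211]
0 top yellow [(np.float64(312.7), np.float64(232.1)), (np.float64(370.2), np.float64(216.5))]
0 top green [(np.float64(327.1), np.float64(155.2))]
0 top orange [(np.float64(301.1), np.float64(162.2))]
0 side yellow [(np.float64(307.5), np.float64(172.0)), (np.float64(316.0), np.float64(141.5))]
0 side green [(np.float64(243.5), np.float64(159.0))]
0 side orange [(np.float64(236.5), np.float64(171.5))]
_c_full top yellow [(np.float64(312.7), np.float64(232.2)), (np.float64(370.2), np.float64(216.5))]
_c_full top green [(np.float64(311.5), np.float64(111.4))]
_c_full top orange [(np.float64(301.1), np.float64(162.2))]
_c_full side yellow [(np.float64(307.5), np.float64(172.0)), (np.float64(316.0), np.float64(141.5))]
_c_full side green []
_c_full side orange [(np.float64(236.5), np.float64(171.5))]
```

View pics/c.png

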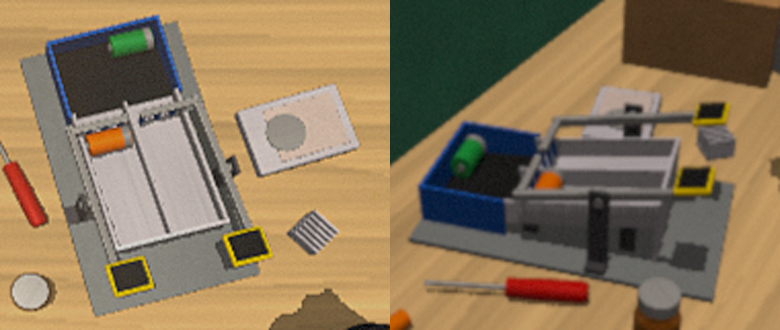

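The green cell is in the tray, and both pedals are back at their starting pixels, so both gates are shut. The orange cell and the bystanders haven't moved, and the arm is clear.

```bash
python3 -c "
from cell import *
print(hand_in())"
```

```text
the job is handed in; nothing more can be done
None
```

The green cell is in the catch tray and its gate is shut again; the job is handed in. The green cell was in the right lane, so I pressed the right pedal with the closed fingertips. The wrist force read about 6 N with the pedal held down. I then let the pedal come up and backed the arm clear at 5.4 s.

**Last pictures:**
- The green cell rests at the tray's far wall.
- Both pedals are back at their starting pixels to within 0.1 px, so both gates are shut.
- The orange cell is at its starting pixels in both views.
- The hard drive, heat sink, jar and screwdriver look unmoved by eye; I did not measure them.
- The force reading is near zero with the arm clear.

**One check gave nothing:** my colour mask did not pick out the green cell in the final side view because I had limited it to columns right of 220, and the tray lies left of that. The cell is plainly visible there in the picture, and the top view agrees.

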